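Vent the vacuum desiccator, take off its lid and store the toppled objective inside

TASK

Vent the small vacuum desiccator by turning the red tap on its lid all the way open, then lift the blue lid off and set it down gently, knob up, on the middle of the green mat. Then stand the toppled microscope objective upright on the desk and let go of it; take it again and stand it gently, upright, on the plate inside the open desiccator. Do not knock over the other bottles.

Things in the scene. Friction and masses are not known exactly. Their poses are not given: they have to be found in the camera images.
- jar: Desiccator: fixed round clear-walled vessel on a white base, outer diameter 144 mm (base 160), rim 70 mm above the desk. Origin: centre of its underside, z up. Floor plate inside at z = 8 mm, inner radius 66 mm; metal ledges at z = 60 to 66 mm narrow the mouth to 49 mm from the centre. White keys on the wall (-x and +x sides) stop the lid from turning.
- lid: Blue cap-like lid, loose, about 300 g, diameter 158 mm (172 over small ears); its skirt reaches 22 mm down outside the rim with 2.5 mm of play. Origin: centre of the skirt's lower edge (48 mm above the desk when seated, 3 mm on the mat); z up, top face at z = 28 mm. Tap axis at x = -50 mm, y = 0; tap top at z = 75 mm. Lift it straight up, level, more than 25 mm before moving sideways.
- lid_knob (a point): Middle of the black knob (30 mm diameter, 26 mm high), on the lid's axis, 41 mm above the lid's origin.
- tap_grip (a point): Centre of the red tap's bar handle, on the tap's vertical turning axis, 65 mm above the lid's origin. The bar is 42 mm long, 10 mm thick and 20 mm high (10 mm above and below this point), with free space under it round a thin brass stem. The bar lies along this point's y axis; the point turns with the tap.
- tap (a joint): Turn of the red tap in rad: 0 shut (bar along the lid's y axis), grows anticlockwise seen from above to the stop at 1.45, fully open (bar points to the knob). Starts at 0 to 0.25, stays where left, needs about 0.03 N m. Open counts from 1.2. While it is shut the vacuum holds the lid down and it cannot be lifted; from 1.0 rad the lid is free.
- mat: Round green mat fixed on the desk, 190 mm diameter, 3 mm thick, white dot in its middle. Origin: centre of its underside.
- objective: Microscope objective, loose, about 130 g, 50 mm long, lying at the start; rolls if pushed. Origin: centre of its black base end; z runs to the narrow end (up when standing). Diameters from the base: black cap 27 mm to z = 10, barrel 25 to z = 32, neck 23 from z = 34 to 44, tip 16 to z = 50. Let go leaning under 20 degrees, base edge on the desk, it falls back upright.
- dropper: Bystander: amber dropper bottle, loose, standing, 33 mm diameter, 94 mm high, at the back of the desk. Origin: centre of its underside.
- spare_vial: Bystander: sample vial with a red cap, loose, standing, 26 mm diameter, 53 mm high, at the back of the desk. Origin: centre of its underside.
There are look-alikes about, which are no part of the job. What is shaped like the objective but pink or turquoise is not meant.

How it is judged:
On the way, in this order (a step that is already met when the one before it is completed fails the run):
1. the tap is fully open (at least 1.2 rad) while the lid still sits on the desiccator (value of joint tap above 1.2 rad and z of lid in the frame of jar below 0.056 m and horizontal distance between lid and jar below 0.01 m), for 0.1 s.
2. the lid lies flat on the mat, knob up, let go (horizontal distance between lid and mat below 0.05 m and angle between lid's own z axis and vertical below 0.1 rad and height (world z) of lid below 0.012 m and contact force between the fingers and lid below 0.1 N and linear speed of lid below 0.03 m/s), for 0.2 s.
3. the objective stands upright on the desk, let go (angle between objective's own z axis and vertical below 0.12 rad and height (world z) of objective below 0.006 m and horizontal distance between objective and jar above 0.085 m and contact force between the fingers and objective below 0.1 N and linear speed of objective below 0.03 m/s), for 0.2 s.
At the end, for the whole second after the job is handed in: The objective stands upright (within 0.12 rad) and still on the plate inside the desiccator, and the lid lies flat on the mat (centres within 50 mm), knob up and still (horizontal distance between objective and jar below 0.055 m and angle between objective's own z axis and vertical below 0.12 rad and z of objective in the frame of jar between 0.004 and 0.013 m and linear speed of each of objective, lid below 0.02 m/s and horizontal distance between lid and mat below 0.05 m and angle between lid's own z axis and vertical below 0.1 rad and height (world z) of lid below 0.012 m); the robot touches nothing.
It fails at once if the lid is dropped onto the mat or desk (comes down faster than 0.5 m/s) (height (world z) of lid below 0.025 m and linear speed of lid above 0.5 m/s).
It fails at once if the objective is dropped into the desiccator (faster than 0.5 m/s inside) (horizontal distance between objective and jar below 0.055 m and height (world z) of objective below 0.04 m and linear speed of objective above 0.5 m/s).
It fails at once if the dropper bottle or the vial is knocked over (angle between any of dropper, spare_vial's own z axis and vertical above 0.6 rad).
It also fails if it takes over 72 s, if anything falls off the work surface, if the arm or the gripper's body presses on something with over 40 N, if the wrist force passes 120 N, or if a joint passes its speed limit or range.

ROBOT

A 7-joint arm with a two-finger parallel gripper is mounted at the origin on a cart in front of the work surface, level with it; the furniture and walls round the work are solid. World frame = base frame: x ahead of the robot, y to its left, z up, the work surface at z = 0. Lengths are in m, angles in rad, forces in N, time in s.
With the tool pointing down it reaches from about 0.4 to 0.75 m from the base axis. Payload 19.5 kg.
Tool frame: the origin (TCP) lies midway between the tips of the shut fingers; the grasp point (between the pads) lies manip.grip_depth behind it (manip.grip_depth is the distance from the TCP to the grasp point, in m); z points along the fingers, x is the direction in which the jaws open and shut, and the axes are right-handed (so a half turn about z gives the same grasp; the last joint's range is limited). The gripper opens to 85 mm and grips with 20 to 120 N. Pads are 22 mm wide; open, the fingers measure 114 mm over their backs; the gripper's body (76 mm by 85 mm) begins 54 mm behind the grasp point. The pads swing forward as they close: fully open they stand 13 mm farther back than shut.
Start: joints at [-1.374, 0.707, -0.028, 1.485, 0.022, 0.951, -0.075], TCP at [0.136, 0.559, 0.231] pointing down, gripper open.
Joint ranges: [-2.71, 2.71], [-0.32, 2.16], [-1.57, 1.52], [0, 2.45], [-1.46, 4.6], [0, 2.02], [-2.83, 2.83]. Speed limits (rad/s): [1.89, 1.89, 2.57, 2.57, 3.01, 3.01, 3.01].

INTERFACE

Orientations are given as a unit quaternion [w, x, y, z].
In Python, from bench import manip gives the robot as it stands.
- The arm moves only by the tool arm_command, never from a script. Its argument "commands" is a list of rows, each an object with "rotation": the turn, a rotation vector about the tool's x, y, z in degrees, a list of three; "xyz": the shift along the tool's x, y, z in mm, a list of three; "jaw": the opening, from 0 (shut) to 1 (fully open). In form: [{"rotation": [ax, ay, az], "xyz": [x, y, z], "jaw": jaw}, ...]. A call has 1 to 12 rows; each row shifts and turns the commanded pose from where the row before left it, along the tool's axes as they then stand; what a row does not reach is not made up. A row lasts 1/10 s, in which the tool goes at most 50 mm and 8.59 degrees, less where a joint would pass 70% of its speed; a pose out of reach is approached as far as the arm can. A call with a gripper value outside its range is refused whole. The fingers move at their own pace and stop on an object; "squeeze" is the grip in N (left out, the last holds). Time passes only in rows, so rows that do not move let the fingers close. It gives the time, the measured TCP pose, the force and the opening at its end, in the units of the state.
- manip.read_state(): the state, without advancing time (a new reading comes with each control period).
- manip.grab_frame(name): name is "side" or "top" or "wrist"; returns a dict with "image" (480x640x3 uint8, blue, green, red), "K" (3x3 intrinsics, pixels), "rvec" (rotation vector, rad) and "tvec" (3), from world to camera coordinates, as OpenCV has them. Camera axes: x right, y down, z forward; pixel columns grow to the right and rows downward; lengths in m; the calibration is good to about 2 mm. A picture is of the moment at which its call begins. There is no depth.
- manip.sign_off(): hands the job in, once; it reports no verdict.
The state is a dict: "clock": time; "joint_pos": joint angles; "qvel": joint speeds; "effort": joint torques, N m; "tool_pos": TCP position; "ee_rot": TCP orientation; "force": force on the tool from outside, world axes, zero at the start; "wrist_torque": the same for the moment, N m; "opening": opening from 0.0 (shut) to 1.0 (fully open).
Only numpy, scipy, OpenCV 4.12 (cv2) and the standard library are available. Lean on these libraries where they do the work, as an engineer would, in place of code of your own. Each camera call takes 0.05 s, during which the arm holds its last target. There are 200 camera calls.

## Working session

There is one attempt and no reset: what is moved stays moved. The work goes in short steps, Python scripts to look and compute and a tool call to move; the robot and the scene stay as the last step left them, time stands still between calls to the robot, and variables do not carry over. Pictures are saved under pics/ and viewed, about 8 in all and at most 12, crops included, and the job is handed in when it is done.

Besides the shell and the picture viewer there is one more tool, called after ">>>" as name(argument=value, ...), one argument or row to a line, values as JSON. arm_command: Moves the arm, as the interface text tells. Its arguments: {"type":"object","properties":{"commands":{"type":"array","items":{"type":"object","properties":{"rotation":{"type":"array","items":{"type":"number"}},"xyz":{"type":"array","items":{"type":"number"}},"jaw":{"type":"number"}}}},"squeeze":{"type":"number"}},"required":["commands"]}

```bash
ls; mkdir -p pics; cat > h.py <<'E'
import numpy as np, cv2
from bench import manip
from scipy.spatial.transform import Rotation as R
def grab(n,save=None):
    f=manip.grab_frame(n)
    if save: cv2.imwrite('pics/'+save,f['image'])
    f['R']=cv2.Rodrigues(np.array(f['rvec'],float))[0]; f['t']=np.array(f['tvec'],float).ravel(); f['c']=-f['R'].T@f['t']
    return f
def ray(f,u,v):
    d=f['R'].T@np.linalg.inv(np.array(f['K']))@np.array([u,v,1.]); return f['c'],d/np.linalg.norm(d)
def onz(f,u,v,z):
    c,d=ray(f,u,v); return c+d*(z-c[2])/d[2]
def tri(f1,p1,f2,p2):
    A=[];b=[]
    for f,p in((f1,p1),(f2,p2)):
        c,d=ray(f,*p);P=np.eye(3)-np.outer(d,d);A.append(P);b.append(P@c)
    return np.linalg.lstsq(np.vstack(A),np.hstack(b),rcond=None)[0]
def proj(f,X):
    return cv2.projectPoints(np.array([X],float),f['rvec'],f['tvec'],np.array(f['K']),None)[0].ravel()
def blobs(f,lo,hi,amin=60):
    h=cv2.cvtColor(f['image'],cv2.COLOR_BGR2HSV);m=cv2.inRange(h,lo,hi)
    n,l,s,c=cv2.connectedComponentsWithStats(m)
    return [(s[i,4],c[i].round(1),s[i,:4]) for i in range(1,n) if s[i,4]>=amin],l
def rot(q): return R.from_quat([q[1],q[2],q[3],q[0]])
E
python3 - <<'E'
from h import *
s=manip.read_state();print(s,manip.grip_depth)
for n in("top","side","wrist"):
    f=grab(n,n+'0.png');print(n,f['c'].round(3),f['R'].round(2).tolist())
E
```

```text
pics
{'clock': 0.0, 'joint_pos': array([-1.37369365,  0.70708263, -0.02761632,  1.48500871,  0.02197845,
        0.95090526, -0.07547383]), 'qvel': array([-0.0014135 , -0.0003684 , -0.00134928,  0.0028327 , -0.00050266,
        0.00011976, -0.00042414]), 'effort': array([-2.56370386e-04, -8.83207941e+01,  1.23475503e+00, -2.36166072e+01,
        1.68738031e-02,  6.57082972e-03, -1.23360880e-05]), 'tool_pos': array([0.13594261, 0.55842012, 0.23083688]), 'ee_rot': array([ 3.47968160e-04,  7.86297032e-01,  6.17848422e-01, -4.27437762e-04]), 'force': array([ 0.48095158, -0.56630428,  0.49855984]), 'wrist_torque': array([-0.02286822, -0.04114961, -0.03024877]), 'opening': 1.0032851443401094} 0.0187
top [0.364 0.042 1.152] [[-0.02, -1.0, 0.01], [-0.99, 0.02, -0.16], [0.16, -0.01, -0.99]]
side [ 0.183 -0.905  0.711] [[0.93, -0.38, -0.01], [-0.2, -0.48, -0.85], [0.32, 0.79, -0.52]]
wrist [0.072 0.574 0.374] [[0.24, 0.97, -0.0], [0.94, -0.23, 0.26], [0.25, -0.06, -0.96]]
```

View pics/top0.png

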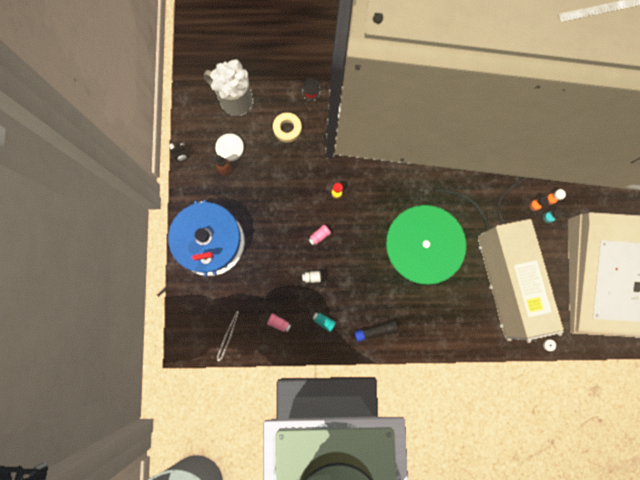

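View pics/side0.png

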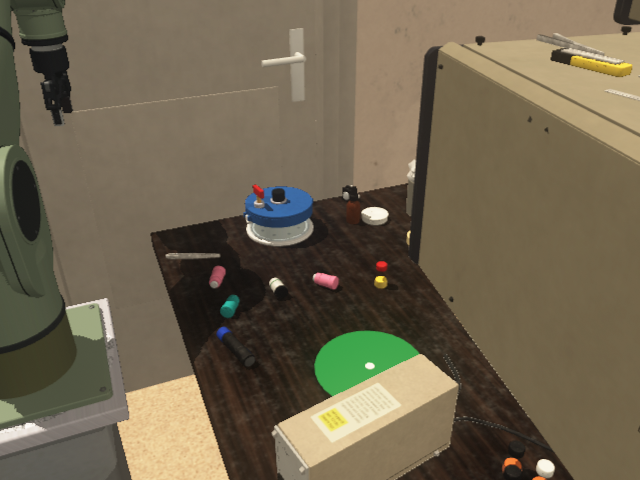

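Top shows the lid at about (207,238), its red tap at (203,257), the knob at (203,235), the mat dot at (426,244) and the white/black objective at (312,277). The side view shows the same things: tap (258,191), knob (279,194), objective (278,288), mat dot (370,366).

```bash
python3 - <<'E'
from h import *
t=grab("top");s=grab("side")
def show(name,f,lo,hi,a,box):
    bl,_=blobs(f,lo,hi,a)
    r=[b for b in bl if box[0]<b[1][0]<box[2] and box[1]<b[1][1]<box[3]]
    r=max(r,key=lambda b:b[0]);print(name,r[0],r[1],r[2]);return r
red=((0,130,90),(8,255,255))
a=show('tapT',t,*red,15,(170,200,250,280));b=show('tapS',s,*red,15,(240,175,275,215))
print('tap',tri(t,a[1],s,b[1]))
blu=((100,120,50),(125,255,255))
a=show('lidT',t,*blu,200,(170,200,250,280));show('lidS',s,*blu,200,(240,175,315,235))
gr=((50,120,50),(75,255,255))
a=show('mat',t,*gr,500,(380,200,470,290));print(onz(t,*a[1],.003)); 
blk=((0,0,0),(179,255,55))
print(onz(t,203,235,.1),'knobtri',tri(t,(203,235),s,(279,193)))
print('lid top',onz(t,207,238,.076))
wh=((0,0,120),(179,70,255))
a=show('objT',t,*wh,30,(295,262,330,290));b=show('objS',s,*wh,20,(265,275,295,300));print(tri(t,a[1],s,b[1]),onz(t,*a[1],.0125))
im=np.hstack([cv2.resize(t['image'][205:305,165:335],None,fx=2.4,fy=4,interpolation=2)[:, :]*1, cv2.resize(s['image'][170:300,235:335],None,fx=3.6,fy=400/130,interpolation=2)])
cv2.imwrite('pics/c1.png',im)
for n,p in(('dropper',(223,168)),('vial',(337,187)),('redcap2',(310,92))):print(n,onz(t,*p,0.05))
print(manip.read_state()['clock'])
E
```

```text
tapT 67 [203. 256.] [194 253  18   6]
tapS 91 [257.6 190.6] [253 184  10  14]
tap [0.50864641 0.27390499 0.11527225]
lidT 3466 [203.8 235.6] [168 200  72  76]
lidS 1864 [280.3 208.2] [244 187  69  40]
mat 4941 [425.8 244.4] [386 205  81  80]
[ 0.54315766 -0.2281652   0.003     ]
[0.55696099 0.2781817  0.1       ] knobtri [0.55879818 0.27853867 0.09712903]
lid top [0.55445054 0.27458677 0.076     ]
objT 198 [311.4 276.6] [302 271  19  12]
objS 114 [274.9 283.1] [269 277  15  14]
[0.46892265 0.0447521  0.01988398] [0.47050219 0.0445642  0.0125    ]
dropper [0.72386122 0.2460393  0.05      ]
vial [ 0.67396076 -0.01825178  0.05      ]
redcap2 [0.90978706 0.04056163 0.05      ]
0.25
```

View pics/c1.png

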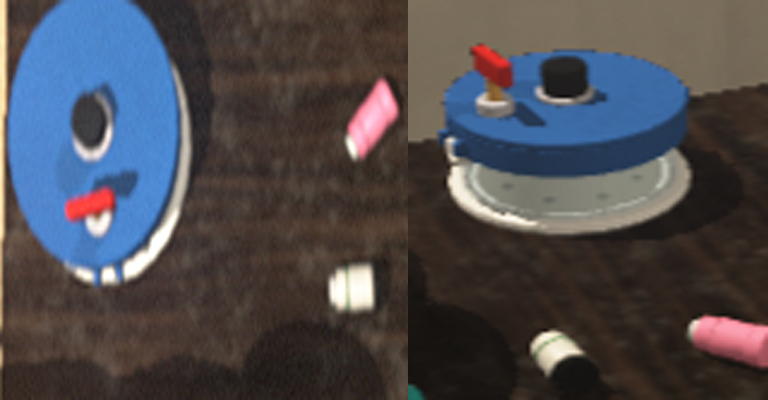

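Top crop: the tap bar lies nearly crosswise, about 12° past world y. In the side crop, the objective has its white tip towards the robot's left and its black base towards the right.

```bash
cat >> h.py <<'E'
def go(tgt,th=None):
    "print tool-frame turn (deg about tool z) to heading th, then the shift (mm) after that turn"
    s=manip.read_state();r=rot(s['ee_rot']);M=r.as_matrix();cur=np.degrees(np.arctan2(M[1,0],M[0,0]))
    d=np.array(tgt)-s['tool_pos'];print('t',s['clock'].__round__(2),'tcp',s['tool_pos'].round(4),'head',cur.round(2),'tilt',M[:,2].round(3),'open',round(s['opening'],3),'F',s['force'].round(1),'j7',s['joint_pos'][6].round(2))
    if th is not None:
        a=-((th-cur+90)%180-90);print('turn z',a.round(1));
        print('shift now-frame',(M.T@d*1e3).round(1)); r=r*R.from_euler('z',a,degrees=True)
    print('shift mm',(r.as_matrix().T@d*1e3).round(1))
E
python3 -c "
from h import *
go((.509,.274,.2),12)"
```

```text
t 0.25 tcp [0.136  0.5585 0.2311] head 76.32 tilt [-0.    -0.001 -1.   ] open 0.998 F [1.  0.1 1. ] j7 -0.08
turn z 64.3
shift now-frame [-188.2  429.8   31.2]
shift mm [305.7 355.9  31.2]
```

>>> arm_command(
  commands=[
    {"rotation": [0, 0, 0], "xyz": [-17.1, 39.1, 2.8], "jaw": 0.35},
    {"rotation": [0, 0, 0], "xyz": [-17.1, 39.1, 2.8], "jaw": 0.35},
    {"rotation": [0, 0, 0], "xyz": [-17.1, 39.1, 2.8], "jaw": 0.35},
    {"rotation": [0, 0, 0], "xyz": [-17.1, 39.1, 2.8], "jaw": 0.35},
    {"rotation": [0, 0, 0], "xyz": [-17.1, 39.1, 2.8], "jaw": 0.35},
    {"rotation": [0, 0, 0], "xyz": [-17.1, 39.1, 2.8], "jaw": 0.35},
    {"rotation": [0, 0, 0], "xyz": [-17.1, 39.1, 2.8], "jaw": 0.35},
    {"rotation": [0, 0, 0], "xyz": [-17.1, 39.1, 2.8], "jaw": 0.35},
    {"rotation": [0, 0, 0], "xyz": [-17.1, 39.1, 2.8], "jaw": 0.35},
    {"rotation": [0, 0, 0], "xyz": [-17.1, 39.1, 2.8], "jaw": 0.35},
    {"rotation": [0, 0, 0], "xyz": [-17.1, 39.1, 2.8], "jaw": 0.35},
  ],
  squeeze=30,
)

```text
clock: 1.35
tool_pos: [0.5107, 0.2728, 0.2004]
ee_rot: [-0.0, 0.786, 0.618, -0.0]
force: [1.2, 0.8, 0.4]
opening: 0.351
```

>>> arm_command(
  commands=[
    {"rotation": [0, 0, 8], "xyz": [0, 0, 0], "jaw": 0.35},
    {"rotation": [0, 0, 8], "xyz": [0, 0, 0], "jaw": 0.35},
    {"rotation": [0, 0, 8], "xyz": [0, 0, 0], "jaw": 0.35},
    {"rotation": [0, 0, 8], "xyz": [0, 0, 0], "jaw": 0.35},
    {"rotation": [0, 0, 8], "xyz": [0, 0, 0], "jaw": 0.35},
    {"rotation": [0, 0, 8], "xyz": [0, 0, 0], "jaw": 0.35},
    {"rotation": [0, 0, 8], "xyz": [0, 0, 0], "jaw": 0.35},
    {"rotation": [0, 0, 8], "xyz": [0, 0, 0], "jaw": 0.35},
    {"rotation": [0, 0, 0], "xyz": [0, 0, 0], "jaw": 0.35},
    {"rotation": [0, 0, 0], "xyz": [0, 0, 0], "jaw": 0.35},
  ],
)

```text
clock: 2.35
tool_pos: [0.5093, 0.2743, 0.2004]
ee_rot: [0.0, 0.994, 0.11, -0.0]
force: [-0.0, 0.5, 0.5]
opening: 0.35
```

```bash
python3 -c "
from h import *
go((.509,.274,.2),12)
f=grab('wrist','w1.png')
r=max([b for b in blobs(f,(0,130,90),(8,255,255),100)[0]],key=lambda b:b[0]);print(r)
bl,l=blobs(f,(0,130,90),(8,255,255),100)
for z in(.113,.123):print(onz(f,*r[1],z))
i=[k for k in range(1,l.max()+1) if (l==k).sum()==r[0]][0]
c=np.argwhere(l==i)[:,::-1].astype(np.float32);rc=cv2.minAreaRect(c);print(rc)
for p in cv2.boxPoints(rc):print(p,onz(f,*p,.123)[:2])
"
```

```text
t 2.35 tcp [0.5093 0.2743 0.2004] head 12.58 tilt [-0. -0. -1.] open 0.35 F [-0.   0.5  0.5] j7 -0.15
turn z 0.6
shift now-frame [-0.3  0.2  0.4]
shift mm [-0.3  0.2  0.4]
(np.int32(1066), array([324. , 243.1]), array([315, 208,  20,  73], dtype=int32))
[0.51113083 0.27713937 0.113     ]
[0.51046534 0.27983662 0.123     ]
((323.87109375, 243.99046325683594), (16.362579345703125, 72.39425659179688), 4.23639440536499)
[313.0382 279.4843] [0.50908157 0.2577155 ]
[318.3861  207.28787] [0.50315284 0.29868684]
[334.70398 208.49661] [0.5118677  0.29994646]
[329.35608 280.69305] [0.51822575 0.25900339]
```

View pics/w1.png

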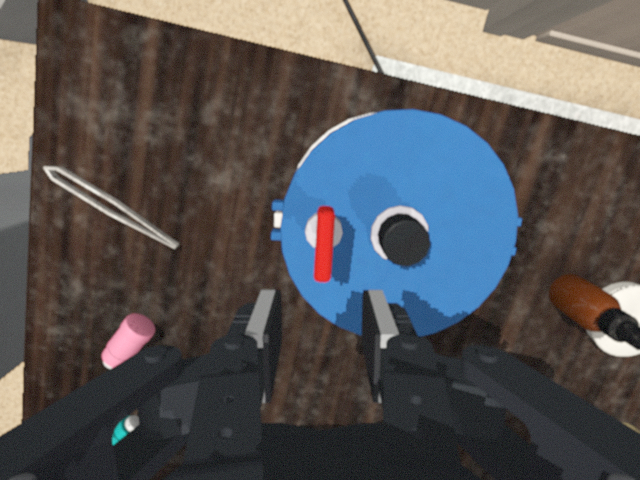

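Wrist view: bar running (325,208)–(323,282), knob top about (410,237), ears at about (278,220) and (518,231).

```bash
python3 -c "
from h import *
f=grab('wrist')
k=onz(f,405,241,.089);print('knob',k)
a=onz(f,278,221,.06);b=onz(f,518,231,.06);d=b-a;print(a,b,(a+b)/2,np.linalg.norm(d),np.degrees(np.arctan2(d[1],d[0])))
bl,l=blobs(f,(100,120,50),(125,255,255),5000);m=(l>0).astype(np.uint8)*0
h=cv2.inRange(cv2.cvtColor(f['image'],cv2.COLOR_BGR2HSV),(100,120,50),(125,255,255));h[300:]=0
p=max(cv2.findContours(h,0,1)[0],key=len)[:,0].astype(float)
h=cv2.convexHull(p.astype(np.float32))[:,0];h=h[h[:,1]<290]
P=np.array([onz(f,*q,.076)[:2] for q in h]);A=np.c_[2*P,np.ones(len(P))];s=np.linalg.lstsq(A,(P**2).sum(1),rcond=None)[0];print('circle',s[:2],np.sqrt(s[2]+s[0]**2+s[1]**2))
go((.5105,.278,.1),9)
"
```

```text
knob [0.56267005 0.28308084 0.089     ]
[0.47987053 0.27145783 0.06      ] [0.64583516 0.30089439 0.06      ] [0.56285285 0.28617611 0.06      ] 0.16855494532794799 10.057753993280583
circle [0.55939325 0.28205604] 0.0808595459420331
t 2.45 tcp [0.5094 0.2741 0.2004] head 12.51 tilt [-0. -0. -1.] open 0.349 F [ 0.7 -0.  -0.4] j7 -0.15
turn z 3.5
shift now-frame [  1.9  -3.5 100.4]
shift mm [  1.7  -3.6 100.4]
```

>>> arm_command(
  commands=[
    {"rotation": [0, 0, 2.5], "xyz": [0, 0, 0], "jaw": 0.3},
    {"rotation": [0, 0, 0], "xyz": [1.5, -3, 20], "jaw": 0.3},
    {"rotation": [0, 0, 0], "xyz": [0, 0, 25], "jaw": 0.3},
    {"rotation": [0, 0, 0], "xyz": [0, 0, 25], "jaw": 0.3},
    {"rotation": [0, 0, 0], "xyz": [0, 0, 20], "jaw": 0.3},
    {"rotation": [0, 0, 0], "xyz": [0, 0, 12], "jaw": 0.3},
    {"rotation": [0, 0, 0], "xyz": [0, 0, 0], "jaw": 0.0},
    {"rotation": [0, 0, 0], "xyz": [0, 0, 0], "jaw": 0.0},
    {"rotation": [0, 0, 0], "xyz": [0, 0, 0], "jaw": 0.0},
    {"rotation": [0, 0, 0], "xyz": [0, 0, 0], "jaw": 0.0},
  ],
  squeeze=30,
)

```text
clock: 3.45
tool_pos: [0.5105, 0.2775, 0.0991]
ee_rot: [-0.0, 0.996, 0.086, 0.0]
force: [-0.0, -0.6, -3.4]
opening: 0.112
```

```bash
python3 -c "
from h import *
go((.5105,.278,.1),9)
f=grab('wrist','w2.png')
"
```

```text
t 3.45 tcp [0.5105 0.2775 0.0991] head 9.83 tilt [ 0.001  0.    -1.   ] open 0.112 F [-0.  -0.6 -3.4] j7 -0.16
turn z 0.8
shift now-frame [ 0.1 -0.5 -0.9]
shift mm [ 0.1 -0.5 -0.9]
```

>>> arm_command(
  commands=[
    {"rotation": [0, 0, -7], "xyz": [0, 0, 0], "jaw": 0},
    {"rotation": [0, 0, -7], "xyz": [0, 0, 0], "jaw": 0},
    {"rotation": [0, 0, -7], "xyz": [0, 0, 0], "jaw": 0},
    {"rotation": [0, 0, -7], "xyz": [0, 0, 0], "jaw": 0},
    {"rotation": [0, 0, -7], "xyz": [0, 0, 0], "jaw": 0},
    {"rotation": [0, 0, -7], "xyz": [0, 0, 0], "jaw": 0},
    {"rotation": [0, 0, -7], "xyz": [0, 0, 0], "jaw": 0},
    {"rotation": [0, 0, -7], "xyz": [0, 0, 0], "jaw": 0},
    {"rotation": [0, 0, -7], "xyz": [0, 0, 0], "jaw": 0},
    {"rotation": [0, 0, -7], "xyz": [0, 0, 0], "jaw": 0},
    {"rotation": [0, 0, -5], "xyz": [0, 0, 0], "jaw": 0},
  ],
)

```text
clock: 4.6
tool_pos: [0.5105, 0.2772, 0.0988]
ee_rot: [0.0, 0.737, 0.676, 0.0]
force: [-0.0, 0.2, -3.1]
opening: 0.114
```

```bash
python3 -c "
from h import *
go((.5105,.278,.2),90)
print(manip.read_state()['wrist_torque'])
"
```

```text
t 4.6 tcp [0.5105 0.2772 0.0988] head 85.09 tilt [ 0. -0. -1.] open 0.114 F [-0.   0.2 -3.1] j7 0.74
turn z -4.9
shift now-frame [ 8.000e-01 -1.000e-01 -1.012e+02]
shift mm [   0.8   -0.  -101.2]
[-0.12830288  0.20599489 -0.01720931]
```

>>> arm_command(
  commands=[
    {"rotation": [0, 0, -3], "xyz": [0, 0, 0], "jaw": 0},
    {"rotation": [0, 0, -3], "xyz": [0, 0, 0], "jaw": 0},
    {"rotation": [0, 0, 0], "xyz": [0, 0, 0], "jaw": 0},
  ],
)

```text
clock: 4.9
tool_pos: [0.5105, 0.2772, 0.0987]
ee_rot: [0.0, 0.702, 0.712, 0.0]
force: [0.1, -0.7, -4.1]
opening: 0.11
```

```bash
python3 -c "
from h import *
go((.5105,.278,.2),90)
print(manip.read_state()['wrist_torque'])
"
```

```text
t 4.9 tcp [0.5105 0.2772 0.0987] head 90.86 tilt [ 0. -0. -1.] open 0.11 F [ 0.1 -0.7 -4.1] j7 0.81
turn z 0.9
shift now-frame [   0.8    0.  -101.3]
shift mm [   0.8   -0.  -101.3]
[0.01191886 0.22801217 0.00690925]
```

>>> arm_command(
  commands=[
    {"rotation": [0, 0, 0], "xyz": [0, 0, 0], "jaw": 0.3},
    {"rotation": [0, 0, 0], "xyz": [0, 0, 0], "jaw": 0.3},
    {"rotation": [0, 0, 0], "xyz": [0, 0, -30], "jaw": 0.3},
    {"rotation": [0, 0, 0], "xyz": [0, 0, -40], "jaw": 0.3},
    {"rotation": [0, 0, 0], "xyz": [0, 0, -40], "jaw": 0.65},
    {"rotation": [0, 0, 0], "xyz": [0, 0, 0], "jaw": 0.65},
    {"rotation": [0, 0, 0], "xyz": [0, 0, 0], "jaw": 0.65},
  ],
)

```text
clock: 5.6
tool_pos: [0.5106, 0.2775, 0.2092]
ee_rot: [0.0, 0.702, 0.712, 0.001]
force: [-0.0, -0.6, -1.2]
opening: 0.652
```

```bash
python3 -c "
from h import *
go((.560,.282,.2),95)
f=grab('wrist','w3.png')
"
```

```text
t 5.6 tcp [0.5106 0.2775 0.2092] head 90.78 tilt [ 0.001  0.001 -1.   ] open 0.652 F [-0.  -0.6 -1.2] j7 0.85
turn z -4.2
shift now-frame [ 3.8 49.5  9.3]
shift mm [ 0.2 49.6  9.3]
```

View pics/w3.png

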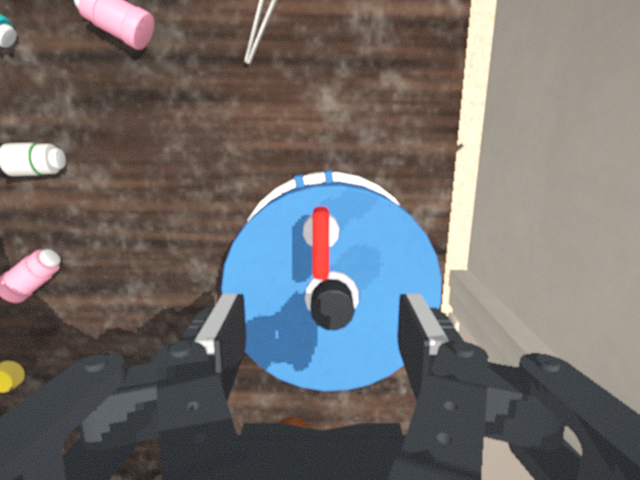

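The tap bar now points at the knob, so the tap is open. The bar runs (321,208)–(320,278) and the knob top is at (332,306). The objective's tip end is at (60,158).

```bash
python3 -c "
from h import *
f=grab('wrist')
g=cv2.inRange(f['image'],(0,0,0),(60,60,60));g[:275]=0;g[345:]=0;g[:,:290]=0;g[:,370:]=0
n,l,s,c=cv2.connectedComponentsWithStats(g);i=1+s[1:,4].argmax();print(s[i],c[i]);k=onz(f,*c[i],.093);print('knob',k)
h=cv2.inRange(cv2.cvtColor(f['image'],cv2.COLOR_BGR2HSV),(95,120,50),(125,255,255))
q=cv2.convexHull(max(cv2.findContours(h,0,1)[0],key=len))[:,0].astype(float);q=q[(q[:,1]>200)]
P=np.array([onz(f,*u,.076)[:2] for u in q]);A=np.c_[2*P,np.ones(len(P))];s=np.linalg.lstsq(A,(P**2).sum(1),rcond=None)[0];print('circle',s[:2],np.sqrt(s[2]+s[0]**2+s[1]**2))
go((.56,.28,.08),95)
"
```

```text
[312 282  39  48 599] [324.95993322 301.84808013]
knob [0.55721035 0.28030368 0.093     ]
circle [0.56011612 0.285095  ] 0.07859748471796332
t 5.7 tcp [0.5101 0.2773 0.2078] head 90.8 tilt [-0.001 -0.001 -1.   ] open 0.651 F [ 0.3 -0.6 -1. ] j7 0.85
turn z -4.2
shift now-frame [  2.1  50.1 127.8]
shift mm [ -1.5  50.1 127.8]
```

>>> arm_command(
  commands=[
    {"rotation": [0, 0, -4], "xyz": [0, 0, 0], "jaw": 0.65},
    {"rotation": [0, 0, 0], "xyz": [0, 25, 0], "jaw": 0.65},
    {"rotation": [0, 0, 0], "xyz": [0, 24.5, 20], "jaw": 0.65},
    {"rotation": [0, 0, 0], "xyz": [0, 0, 30], "jaw": 0.65},
    {"rotation": [0, 0, 0], "xyz": [0, 0, 30], "jaw": 0.65},
    {"rotation": [0, 0, 0], "xyz": [0, 0, 25], "jaw": 0.65},
    {"rotation": [0, 0, 0], "xyz": [0, 0, 15], "jaw": 0.65},
    {"rotation": [0, 0, 0], "xyz": [0, 0, 6], "jaw": 0.0},
    {"rotation": [0, 0, 0], "xyz": [0, 0, 0], "jaw": 0.0},
    {"rotation": [0, 0, 0], "xyz": [0, 0, 0], "jaw": 0.0},
    {"rotation": [0, 0, 0], "xyz": [0, 0, 0], "jaw": 0.0},
    {"rotation": [0, 0, 0], "xyz": [0, 0, 0], "jaw": 0.0},
  ],
  squeeze=80,
)

```text
clock: 6.9
tool_pos: [0.5598, 0.2819, 0.0832]
ee_rot: [-0.0, 0.677, 0.736, 0.001]
force: [-0.8, 3.6, -1.1]
opening: 0.32
```

```bash
python3 -c "
from h import *
go((.56,.28,.08),95)
"
```

```text
t 6.9 tcp [0.5598 0.2819 0.0832] head 94.82 tilt [ 0.001  0.001 -1.   ] open 0.32 F [-0.8  3.6 -1.1] j7 0.92
turn z -0.2
shift now-frame [-1.9  0.   3.2]
shift mm [-1.9  0.   3.2]
```

>>> arm_command(
  commands=[
    {"rotation": [0, 0, 0], "xyz": [0, 0, -5], "jaw": 0},
    {"rotation": [0, 0, 0], "xyz": [0, 0, -10], "jaw": 0},
    {"rotation": [0, 0, 0], "xyz": [0, 0, -15], "jaw": 0},
    {"rotation": [0, 0, 0], "xyz": [0, 0, -15], "jaw": 0},
    {"rotation": [0, 0, 0], "xyz": [0, 0, -15], "jaw": 0},
    {"rotation": [0, 0, 0], "xyz": [0, 0, -15], "jaw": 0},
    {"rotation": [0, 0, 0], "xyz": [0, 0, -15], "jaw": 0},
    {"rotation": [0, 0, 0], "xyz": [0, 0, -10], "jaw": 0},
    {"rotation": [0, 0, 0], "xyz": [0, 0, 0], "jaw": 0},
  ],
)

```text
clock: 7.8
tool_pos: [0.5602, 0.2814, 0.1841]
ee_rot: [0.001, 0.677, 0.736, 0.001]
force: [0.2, 0.1, -3.2]
opening: 0.317
```

```bash
python3 -c "
from h import *
go((.543,-.228,.18))
f=grab('side');cv2.imwrite('pics/s2.png',f['image'][100:400,150:550])
t=grab('top')
m=max(blobs(t,(50,120,50),(75,255,255),500)[0],key=lambda b:b[0]);print('mat',onz(t,*m[1],.003),m[1])
m2=max(blobs(f,(50,120,50),(75,255,255),500)[0],key=lambda b:b[0])
def dot(f,b):
    x,y,w,h=b[2];g=cv2.inRange(cv2.cvtColor(f['image'],cv2.COLOR_BGR2HSV),(0,0,140),(179,90,255));k=np.zeros_like(g);k[int(b[1][1])-14:int(b[1][1])+15,int(b[1][0])-14:int(b[1][0])+15]=1
    return np.argwhere((g>0)&(k>0))[:,::-1].mean(0)
a=dot(t,m);b=dot(f,m2);print(a,b,tri(t,a,f,b))
"
```

```text
t 7.8 tcp [0.5602 0.2814 0.1841] head 94.79 tilt [ 0.002  0.    -1.   ] open 0.317 F [ 0.2  0.1 -3.2] j7 0.96
shift mm [-506.2  -59.7    3.8]
mat [ 0.54316172 -0.22792738  0.003     ] [425.7 244.4]
[425.75925926 243.62962963] [368.67307692 365.36538462] [ 0.54462647 -0.22787666  0.00389406]
```

View pics/s2.png

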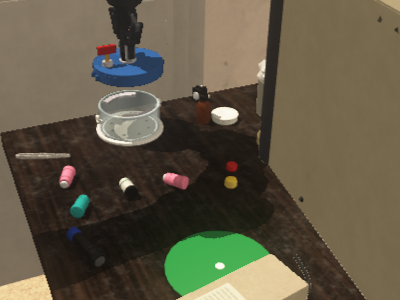

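The lid is lifted level above the open jar, and the mat dot triangulates to (0.544, -0.228).

>>> arm_command(
  commands=[
    {"rotation": [0, 0, 0], "xyz": [-10, -1, 0], "jaw": 0},
    {"rotation": [0, 0, 0], "xyz": [-20, -2, 0], "jaw": 0},
    {"rotation": [0, 0, 0], "xyz": [-25, -3, 0], "jaw": 0},
    {"rotation": [0, 0, 0], "xyz": [-25, -3, 0], "jaw": 0},
    {"rotation": [0, 0, 0], "xyz": [-25, -3, 0], "jaw": 0},
    {"rotation": [0, 0, 0], "xyz": [-25, -3, 0], "jaw": 0},
    {"rotation": [0, 0, 0], "xyz": [-25, -3, 0], "jaw": 0},
    {"rotation": [0, 0, 0], "xyz": [-25, -3, 0], "jaw": 0},
    {"rotation": [0, 0, 0], "xyz": [-25, -3, 0], "jaw": 0},
    {"rotation": [0, 0, 0], "xyz": [-25, -3, 0], "jaw": 0},
    {"rotation": [0, 0, 0], "xyz": [-25, -3, 0], "jaw": 0},
    {"rotation": [0, 0, 0], "xyz": [-25, -3, 0], "jaw": 0},
  ],
)

```text
clock: 9.1
tool_pos: [0.5497, -0.0021, 0.1821]
ee_rot: [-0.0, 0.677, 0.736, -0.0]
force: [0.4, 0.5, -4.1]
opening: 0.321
```

>>> arm_command(
  commands=[
    {"rotation": [0, 0, 0], "xyz": [-25, -3, 0], "jaw": 0},
    {"rotation": [0, 0, 0], "xyz": [-25, -3, 0], "jaw": 0},
    {"rotation": [0, 0, 0], "xyz": [-25, -3, 0], "jaw": 0},
    {"rotation": [0, 0, 0], "xyz": [-25, -3, 0], "jaw": 0},
    {"rotation": [0, 0, 0], "xyz": [-25, -3, 0], "jaw": 0},
    {"rotation": [0, 0, 0], "xyz": [-25, -3, 0], "jaw": 0},
    {"rotation": [0, 0, 0], "xyz": [-25, -3, 0], "jaw": 0},
    {"rotation": [0, 0, 0], "xyz": [-25, -3, 0], "jaw": 0},
    {"rotation": [0, 0, 0], "xyz": [-20, -2, 0], "jaw": 0},
    {"rotation": [0, 0, 0], "xyz": [-6, 0, 0], "jaw": 0},
    {"rotation": [0, 0, 0], "xyz": [0, 0, 0], "jaw": 0},
  ],
)

```text
clock: 10.2
tool_pos: [0.5428, -0.2284, 0.182]
ee_rot: [-0.0, 0.677, 0.736, -0.0]
force: [-0.9, 0.2, -3.2]
opening: 0.32
```

```bash
python3 -c "
from h import *
go((.544,-.228,.04))
f=grab('side');cv2.imwrite('pics/s3.png',f['image'][150:450,200:600])
"
```

```text
t 10.2 tcp [ 0.5428 -0.2284  0.182 ] head 94.74 tilt [-0.001  0.    -1.   ] open 0.32 F [-0.9  0.2 -3.2] j7 1.72
shift mm [  0.3   1.4 142. ]
```

View pics/s3.png

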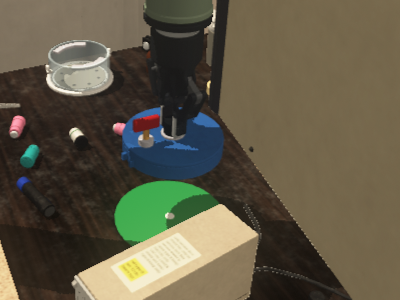

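The lid hangs level above the mat. Seated, the TCP was at 0.083, so on the mat it should reach about 0.038.

>>> arm_command(
  commands=[
    {"rotation": [0, 0, 0], "xyz": [0, 1, 10], "jaw": 0},
    {"rotation": [0, 0, 0], "xyz": [0, 0, 15], "jaw": 0},
    {"rotation": [0, 0, 0], "xyz": [0, 0, 20], "jaw": 0},
    {"rotation": [0, 0, 0], "xyz": [0, 0, 20], "jaw": 0},
    {"rotation": [0, 0, 0], "xyz": [0, 0, 20], "jaw": 0},
    {"rotation": [0, 0, 0], "xyz": [0, 0, 15], "jaw": 0},
    {"rotation": [0, 0, 0], "xyz": [0, 0, 12], "jaw": 0},
    {"rotation": [0, 0, 0], "xyz": [0, 0, 10], "jaw": 0},
    {"rotation": [0, 0, 0], "xyz": [0, 0, 6], "jaw": 0},
    {"rotation": [0, 0, 0], "xyz": [0, 0, 4], "jaw": 0},
    {"rotation": [0, 0, 0], "xyz": [0, 0, 4], "jaw": 0},
    {"rotation": [0, 0, 0], "xyz": [0, 0, 2], "jaw": 0},
  ],
)

```text
clock: 11.45
tool_pos: [0.5445, -0.2276, 0.0445]
ee_rot: [0.0, 0.677, 0.736, 0.0]
force: [-0.3, 0.7, -2.8]
opening: 0.323
```

>>> arm_command(
  commands=[
    {"rotation": [0, 0, 0], "xyz": [0, 0, 2], "jaw": 0},
    {"rotation": [0, 0, 0], "xyz": [0, 0, 1.5], "jaw": 0},
    {"rotation": [0, 0, 0], "xyz": [0, 0, 1], "jaw": 0},
    {"rotation": [0, 0, 0], "xyz": [0, 0, 0], "jaw": 0},
  ],
)

```text
clock: 11.85
tool_pos: [0.5444, -0.2276, 0.04]
ee_rot: [0.0, 0.677, 0.736, -0.0]
force: [0.5, 0.1, -3.5]
opening: 0.317
```

>>> arm_command(
  commands=[
    {"rotation": [0, 0, 0], "xyz": [0, 0, 1], "jaw": 0},
    {"rotation": [0, 0, 0], "xyz": [0, 0, 1], "jaw": 0},
    {"rotation": [0, 0, 0], "xyz": [0, 0, 0], "jaw": 0},
  ],
)

```text
clock: 12.15
tool_pos: [0.5443, -0.2276, 0.0379]
ee_rot: [-0.0, 0.677, 0.736, -0.0]
force: [0.4, -0.0, -4.6]
opening: 0.321
```

>>> arm_command(
  commands=[
    {"rotation": [0, 0, 0], "xyz": [0, 0, 1], "jaw": 0},
    {"rotation": [0, 0, 0], "xyz": [0, 0, 1], "jaw": 0},
    {"rotation": [0, 0, 0], "xyz": [0, 0, 0], "jaw": 0},
  ],
)

```text
clock: 12.45
tool_pos: [0.5445, -0.2275, 0.037]
ee_rot: [0.0, 0.677, 0.736, 0.0]
force: [-5.0, 4.1, 17.7]
opening: 0.319
```

>>> arm_command(
  commands=[
    {"rotation": [0, 0, 0], "xyz": [0, 0, 0], "jaw": 0.4},
    {"rotation": [0, 0, 0], "xyz": [0, 0, 0], "jaw": 0.65},
    {"rotation": [0, 0, 0], "xyz": [0, 0, 0], "jaw": 0.65},
    {"rotation": [0, 0, 0], "xyz": [0, 0, -15], "jaw": 0.65},
    {"rotation": [0, 0, 0], "xyz": [0, 0, -30], "jaw": 0.65},
    {"rotation": [0, 0, 0], "xyz": [0, 0, -40], "jaw": 0.65},
    {"rotation": [0, 0, 0], "xyz": [0, 0, -40], "jaw": 0.65},
    {"rotation": [0, 0, 0], "xyz": [0, 0, -40], "jaw": 0.65},
    {"rotation": [0, 0, 0], "xyz": [0, 0, 0], "jaw": 0.65},
  ],
)

```text
clock: 13.35
tool_pos: [0.546, -0.2279, 0.207]
ee_rot: [0.004, 0.677, 0.736, 0.002]
force: [-0.1, 0.3, -0.8]
opening: 0.651
```

```bash
python3 -c "
from h import *
go((.47,.045,.2),5)
t=grab('top');m=max([b for b in blobs(t,(100,120,50),(125,255,255),500)[0]],key=lambda b:b[0]);print('lid',m,onz(t,*m[1],.026))
"
```

```text
t 13.35 tcp [ 0.546  -0.2279  0.207 ] head 94.81 tilt [ 0.007 -0.003 -1.   ] open 0.651 F [-0.1  0.3 -0.8] j7 1.73
turn z 89.8
shift now-frame [278.3 -52.9   5.7]
shift mm [ -51.9 -278.5    5.7]
lid (np.int32(2696), array([425.1, 244.8]), array([394, 208,  68,  72], dtype=int32)) [ 0.53865597 -0.22107444  0.026     ]
```

>>> arm_command(
  commands=[
    {"rotation": [0, 0, 0], "xyz": [35, -6.5, 0], "jaw": 0.65},
    {"rotation": [0, 0, 0], "xyz": [35, -6.5, 0], "jaw": 0.65},
    {"rotation": [0, 0, 0], "xyz": [35, -6.5, 0], "jaw": 0.65},
    {"rotation": [0, 0, 0], "xyz": [35, -6.5, 0], "jaw": 0.65},
    {"rotation": [0, 0, 0], "xyz": [35, -6.5, 0], "jaw": 0.65},
    {"rotation": [0, 0, 0], "xyz": [35, -6.5, 0], "jaw": 0.65},
    {"rotation": [0, 0, 0], "xyz": [35, -6.5, 0], "jaw": 0.65},
    {"rotation": [0, 0, 0], "xyz": [33, -7, 0], "jaw": 0.65},
  ],
)

```text
clock: 14.2
tool_pos: [0.4679, 0.0465, 0.2011]
ee_rot: [-0.0, 0.677, 0.736, -0.0]
force: [0.9, 1.6, 0.2]
opening: 0.649
```

>>> arm_command(
  commands=[
    {"rotation": [0, 0, 8], "xyz": [0, 0, 0], "jaw": 0.65},
    {"rotation": [0, 0, 8], "xyz": [0, 0, 0], "jaw": 0.65},
    {"rotation": [0, 0, 8], "xyz": [0, 0, 0], "jaw": 0.65},
    {"rotation": [0, 0, 8], "xyz": [0, 0, 0], "jaw": 0.65},
    {"rotation": [0, 0, 8], "xyz": [0, 0, 0], "jaw": 0.65},
    {"rotation": [0, 0, 8], "xyz": [0, 0, 0], "jaw": 0.65},
    {"rotation": [0, 0, 8], "xyz": [0, 0, 0], "jaw": 0.65},
    {"rotation": [0, 0, 8], "xyz": [0, 0, 0], "jaw": 0.65},
    {"rotation": [0, 0, 8], "xyz": [0, 0, 0], "jaw": 0.65},
    {"rotation": [0, 0, 8], "xyz": [0, 0, 0], "jaw": 0.65},
    {"rotation": [0, 0, 8], "xyz": [0, 0, 0], "jaw": 0.65},
    {"rotation": [0, 0, 0], "xyz": [0, 0, 0], "jaw": 0.65},
  ],
)

```text
clock: 15.4
tool_pos: [0.4684, 0.0453, 0.201]
ee_rot: [0.0, 0.998, 0.058, -0.0]
force: [0.2, -0.1, -0.2]
opening: 0.649
```

```bash
python3 -c "
from h import *
go((.47,.045,.2),5);print(manip.read_state()['joint_pos'].round(2))
f=grab('wrist','w4.png')
"
```

```text
t 15.4 tcp [0.4684 0.0453 0.201 ] head 6.69 tilt [-0.001 -0.    -1.   ] open 0.649 F [ 0.2 -0.1 -0.2] j7 0.12
turn z 1.7
shift now-frame [1.6 0.4 1. ]
shift mm [1.6 0.4 1. ]
[-0.26  0.61  0.17  1.9  -0.16  0.65  0.12]
```

View pics/w4.png

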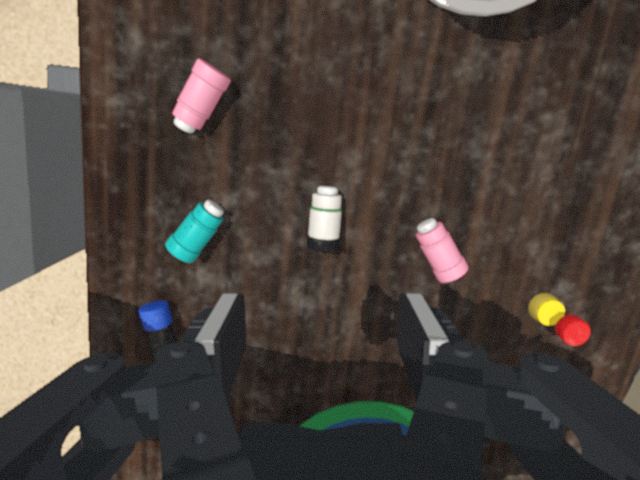

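Wrist view: the objective's black base is at (323,245) and its white tip at (328,190), almost along tool y. Nothing stands near its sides. Next I'll measure it and test whether the arm can tilt as needed.

```bash
python3 -c "
from h import *
f=grab('wrist')
a=onz(f,323.5,250,.0125);b=onz(f,328,187,.0125);d=b-a;print(a,b,np.linalg.norm(d),np.degrees(np.arctan2(d[1],d[0])))
k=cv2.inRange(cv2.cvtColor(f['image'],cv2.COLOR_BGR2HSV),(0,0,130),(179,70,255));k[:175]=0;k[265:]=0;k[:,295:299]=0;k[:,:295]=0;k[:,355:]=0
p=np.argwhere(k)[:,::-1].astype(np.float32);print(p.min(0),p.max(0));rc=cv2.minAreaRect(p);print(rc)
t=grab('top');k=cv2.inRange(cv2.cvtColor(t['image'],cv2.COLOR_BGR2HSV),(0,0,120),(179,70,255))
w=onz(f,*p.mean(0),.0125);print('white centroid',p.mean(0),w)
"
```

```text
[0.47483077 0.01432041 0.0125    ] [0.47198017 0.06682444 0.0125    ] 0.052581359639669846 93.10770668557723
[308. 186.] [340. 239.]
((324.7411193847656, 212.62435913085938), (31.206207275390625, 53.72027587890625), 4.085616588592529)
white centroid [324.70694 213.82845] [0.47205527 0.04485219 0.0125    ]
```

>>> arm_command(
  commands=[
    {"rotation": [7.5, 0, 0], "xyz": [0, 0, 0], "jaw": 0.5},
    {"rotation": [7.5, 0, 0], "xyz": [0, 0, 0], "jaw": 0.5},
    {"rotation": [7.5, 0, 0], "xyz": [0, 0, 0], "jaw": 0.5},
    {"rotation": [7.5, 0, 0], "xyz": [0, 0, 0], "jaw": 0.5},
    {"rotation": [7.5, 0, 0], "xyz": [0, 0, 0], "jaw": 0.5},
    {"rotation": [7.5, 0, 0], "xyz": [0, 0, 0], "jaw": 0.5},
    {"rotation": [7.5, 0, 0], "xyz": [0, 0, 0], "jaw": 0.5},
    {"rotation": [7.5, 0, 0], "xyz": [0, 0, 0], "jaw": 0.5},
    {"rotation": [0, 0, 0], "xyz": [0, 0, 0], "jaw": 0.5},
  ],
)

```text
clock: 16.45
tool_pos: [0.4678, 0.0427, 0.1978]
ee_rot: [-0.48, 0.875, 0.049, -0.03]
force: [0.2, 0.6, -0.3]
opening: 0.498
```

```bash
python3 -c "
from h import *
go((.47,.045,.2));print(manip.read_state()['joint_pos'].round(2))
"
```

```text
t 16.45 tcp [0.4678 0.0427 0.1978] head 6.65 tilt [-0.101  0.837 -0.537] open 0.498 F [ 0.2  0.6 -0.3] j7 0.84
shift mm [ 2.4 -3.   0.5]
[ 0.6   0.96 -0.48  1.75 -0.64  1.01  0.84]
```

>>> arm_command(
  commands=[
    {"rotation": [-7.3, 0, 0], "xyz": [0, 0, 0], "jaw": 0.5},
    {"rotation": [-7.3, 0, 0], "xyz": [0, 0, 0], "jaw": 0.5},
    {"rotation": [-7.3, 0, 0], "xyz": [0, 0, 0], "jaw": 0.5},
    {"rotation": [-7.3, 0, 0], "xyz": [0, 0, 0], "jaw": 0.5},
    {"rotation": [-7.3, 0, 0], "xyz": [0, 0, 0], "jaw": 0.5},
    {"rotation": [-7.3, 0, 0], "xyz": [0, 0, 0], "jaw": 0.5},
    {"rotation": [-7.3, 0, 0], "xyz": [0, 0, 0], "jaw": 0.5},
    {"rotation": [-7.3, 0, 3.5], "xyz": [0, 0, 0], "jaw": 0.5},
    {"rotation": [-7.3, 0, 0], "xyz": [0, 0, 0], "jaw": 0.5},
    {"rotation": [-7.3, 0, 0], "xyz": [0, 0, 0], "jaw": 0.5},
    {"rotation": [-7.3, 0, 0], "xyz": [0, 0, 0], "jaw": 0.5},
    {"rotation": [-7.3, 0, 0], "xyz": [0, 0, 0], "jaw": 0.5},
  ],
)

```text
clock: 17.65
tool_pos: [0.4681, 0.0463, 0.2001]
ee_rot: [0.234, 0.972, 0.037, 0.005]
force: [-0.0, 0.2, -0.8]
opening: 0.497
```

```bash
python3 -c "
from h import *
print(rot(manip.read_state()['ee_rot']).as_matrix().round(3))
go((.473,.0415,.10));go((.473,.0395,.01))
f=grab('wrist','w5.png')
"
```

```text
[[ 0.997  0.07   0.026]
 [ 0.074 -0.888 -0.454]
 [-0.009  0.454 -0.891]]
t 17.65 tcp [0.4681 0.0463 0.2001] head 4.26 tilt [ 0.026 -0.454 -0.891] open 0.497 F [-0.   0.2 -0.8] j7 -0.31
shift mm [  5.4 -40.9  91.5]
t 17.65 tcp [0.4681 0.0463 0.2001] head 4.26 tilt [ 0.026 -0.454 -0.891] open 0.497 F [-0.   0.2 -0.8] j7 -0.31
shift mm [  6.  -80.  172.6]
```

>>> arm_command(
  commands=[
    {"rotation": [0, 0, 0], "xyz": [2, -12, 25], "jaw": 0.5},
    {"rotation": [0, 0, 0], "xyz": [2, -14, 30], "jaw": 0.5},
    {"rotation": [0, 0, 0], "xyz": [2.2, -14, 30], "jaw": 0.5},
    {"rotation": [0, 0, 0], "xyz": [0, -14, 30], "jaw": 0.5},
    {"rotation": [0, 0, 0], "xyz": [0, -12, 25], "jaw": 0.5},
    {"rotation": [0, 0, 0], "xyz": [0, -8, 17], "jaw": 0.5},
    {"rotation": [0, 0, 0], "xyz": [0, -5, 10], "jaw": 0.5},
    {"rotation": [0, 0, 0], "xyz": [0, -2.3, 5], "jaw": 0.5},
    {"rotation": [0, 0, 0], "xyz": [0, 0, 0], "jaw": 0.5},
  ],
)

```text
clock: 18.6
tool_pos: [0.4717, 0.0404, 0.0083]
ee_rot: [0.232, 0.972, 0.036, 0.002]
force: [-0.2, -0.3, 0.6]
opening: 0.498
```

```bash
python3 -c "
from h import *
go((.473,.041,.01))
f=grab('wrist','w6.png')
"
```

```text
t 18.6 tcp [0.4717 0.0404 0.0083] head 4.06 tilt [ 0.02  -0.45  -0.893] open 0.498 F [-0.2 -0.3  0.6] j7 -0.38
shift mm [ 1.4  0.3 -1.7]
```

View pics/w6.png

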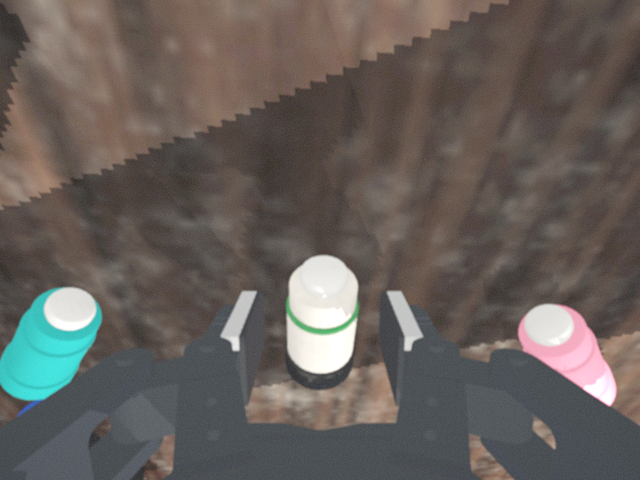

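The objective, at (322,320), sits centred between the pads. Closing now.

>>> arm_command(
  commands=[
    {"rotation": [0, 0, 0], "xyz": [0, 0, 0], "jaw": 0},
    {"rotation": [0, 0, 0], "xyz": [0, 0, 0], "jaw": 0},
    {"rotation": [0, 0, 0], "xyz": [0, 0, 0], "jaw": 0},
    {"rotation": [0, 0, 0], "xyz": [0, 0, 0], "jaw": 0},
    {"rotation": [0, 0, 0], "xyz": [0, 0, 0], "jaw": 0},
    {"rotation": [0, 0, 0], "xyz": [0, 4.5, -9], "jaw": 0},
    {"rotation": [0, 0, 0], "xyz": [0, 9, -18], "jaw": 0},
    {"rotation": [0, 0, 0], "xyz": [0, 9, -18], "jaw": 0},
    {"rotation": [0, 0, 0], "xyz": [0, 9, -18], "jaw": 0},
    {"rotation": [0, 0, 0], "xyz": [0, 0, 0], "jaw": 0},
  ],
  squeeze=50,
)

```text
clock: 19.65
tool_pos: [0.4731, 0.0405, 0.0809]
ee_rot: [0.231, 0.972, 0.035, 0.003]
force: [0.2, -0.3, -1.7]
opening: 0.262
```

>>> arm_command(
  commands=[
    {"rotation": [7.2, 0, 0], "xyz": [0, 0, 0], "jaw": 0},
    {"rotation": [7.2, 0, 0], "xyz": [0, 0, 0], "jaw": 0},
    {"rotation": [7.2, 0, 0], "xyz": [0, 0, 0], "jaw": 0},
    {"rotation": [7.2, 0, 0], "xyz": [0, 0, 0], "jaw": 0},
    {"rotation": [7.2, 0, 0], "xyz": [0, 0, 0], "jaw": 0},
    {"rotation": [7.2, 0, 0], "xyz": [0, 0, 0], "jaw": 0},
    {"rotation": [7.2, 0, 0], "xyz": [0, 0, 0], "jaw": 0},
    {"rotation": [7.2, 0, 0], "xyz": [0, 0, 0], "jaw": 0},
    {"rotation": [7.2, 0, 0], "xyz": [0, 0, 0], "jaw": 0},
    {"rotation": [7.2, 0, 0], "xyz": [0, 0, 0], "jaw": 0},
    {"rotation": [7.2, 0, 0], "xyz": [0, 0, 0], "jaw": 0},
    {"rotation": [7.2, 0, 0], "xyz": [0, 0, 0], "jaw": 0},
  ],
)

```text
clock: 20.85
tool_pos: [0.4707, 0.0393, 0.0748]
ee_rot: [-0.442, 0.896, 0.025, -0.026]
force: [-1.0, 0.6, -1.0]
opening: 0.265
```

```bash
python3 -c "
from h import *
go((.473,.041,.04))
f=grab('side');g=grab('wrist');
im=np.hstack([cv2.resize(f['image'][190:340,190:390],(400,300)),cv2.resize(g['image'],(400,300))]);cv2.imwrite('pics/c7.png',im)
"
```

```text
t 20.85 tcp [0.4707 0.0393 0.0748] head 3.92 tilt [-0.069  0.791 -0.608] open 0.265 F [-1.   0.6 -1. ] j7 0.46
shift mm [ 3.3 26.6 22.4]
```

View pics/c7.png

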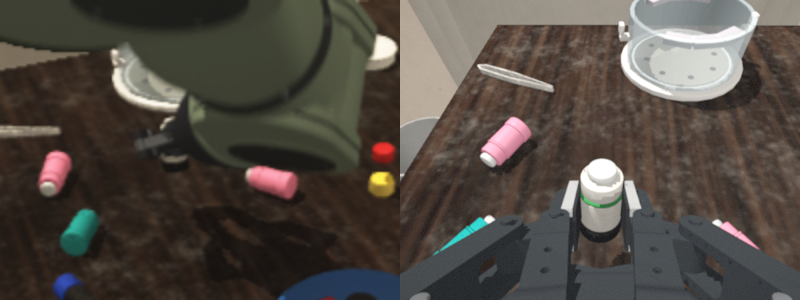

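The objective is held between the pads and stands nearly upright, with 10° still to turn (wrist half, (600,205)).

>>> arm_command(
  commands=[
    {"rotation": [4, 0, 0], "xyz": [0, 0, 0], "jaw": 0},
    {"rotation": [4, 0, 0], "xyz": [0, 0, 0], "jaw": 0},
    {"rotation": [0, 0, 0], "xyz": [0, 6, 3.5], "jaw": 0},
    {"rotation": [0, 0, 0], "xyz": [0, 6, 3.5], "jaw": 0},
    {"rotation": [0, 0, 0], "xyz": [0, 6, 3.5], "jaw": 0},
    {"rotation": [0, 0, 0], "xyz": [0, 6, 3.5], "jaw": 0},
    {"rotation": [0, 0, 0], "xyz": [0, 0, 0], "jaw": 0},
  ],
)

```text
clock: 21.65
tool_pos: [0.4695, 0.0408, 0.046]
ee_rot: [-0.501, 0.865, 0.024, -0.029]
force: [-0.4, 0.2, -0.8]
opening: 0.262
```

```bash
python3 -c "
from h import *
go((.4707,.039,.028));print(manip.read_state()['joint_pos'].round(2))
"
```

```text
t 21.65 tcp [0.4695 0.0408 0.046 ] head 4.07 tilt [-0.074  0.865 -0.497] open 0.262 F [-0.4  0.2 -0.8] j7 0.53
shift mm [ 1.6 16.5  7.3]
[ 0.79  1.38 -0.84  1.72 -0.16  0.7   0.53]
```

>>> arm_command(
  commands=[
    {"rotation": [1.5, 0, 0], "xyz": [0, 3.5, 2], "jaw": 0},
    {"rotation": [0, 0, 0], "xyz": [0, 3.5, 2], "jaw": 0},
    {"rotation": [0, 0, 0], "xyz": [0, 2.6, 1.5], "jaw": 0},
    {"rotation": [0, 0, 0], "xyz": [0, 1.7, 1], "jaw": 0},
    {"rotation": [0, 0, 0], "xyz": [0, 0.9, 0.5], "jaw": 0},
    {"rotation": [0, 0, 0], "xyz": [0, 0, 0], "jaw": 0},
  ],
)

```text
clock: 22.25
tool_pos: [0.4693, 0.0408, 0.0326]
ee_rot: [-0.512, 0.858, 0.024, -0.029]
force: [0.6, 0.7, -1.1]
opening: 0.268
```

>>> arm_command(
  commands=[
    {"rotation": [0, 0, 0], "xyz": [0, 0.9, 0.5], "jaw": 0},
    {"rotation": [0, 0, 0], "xyz": [0, 0.9, 0.5], "jaw": 0},
    {"rotation": [0, 0, 0], "xyz": [0, 0, 0], "jaw": 0},
  ],
)

```text
clock: 22.55
tool_pos: [0.4692, 0.0408, 0.0305]
ee_rot: [-0.512, 0.858, 0.024, -0.029]
force: [0.5, -0.3, -1.2]
opening: 0.268
```

>>> arm_command(
  commands=[
    {"rotation": [0, 0, 0], "xyz": [0, 0.9, 0.5], "jaw": 0},
    {"rotation": [0, 0, 0], "xyz": [0, 0.9, 0.5], "jaw": 0},
    {"rotation": [0, 0, 0], "xyz": [0, 0, 0], "jaw": 0},
  ],
)

```text
clock: 22.85
tool_pos: [0.4691, 0.0408, 0.0284]
ee_rot: [-0.512, 0.858, 0.024, -0.029]
force: [0.3, 0.5, -1.0]
opening: 0.267
```

>>> arm_command(
  commands=[
    {"rotation": [0, 0, 0], "xyz": [0, 0.9, 0.5], "jaw": 0},
    {"rotation": [0, 0, 0], "xyz": [0, 0, 0], "jaw": 0},
  ],
)

```text
clock: 23.05
tool_pos: [0.4691, 0.0408, 0.0274]
ee_rot: [-0.512, 0.858, 0.024, -0.029]
force: [0.4, -0.6, -1.1]
opening: 0.267
```

>>> arm_command(
  commands=[
    {"rotation": [0, 0, 0], "xyz": [0, 0.9, 0.5], "jaw": 0},
    {"rotation": [0, 0, 0], "xyz": [0, 0.9, 0.5], "jaw": 0},
    {"rotation": [0, 0, 0], "xyz": [0, 0, 0], "jaw": 0},
  ],
)

```text
clock: 23.35
tool_pos: [0.4691, 0.0408, 0.0253]
ee_rot: [-0.512, 0.858, 0.024, -0.029]
force: [-0.3, -0.1, -0.8]
opening: 0.266
```

```bash
python3 -c "
from h import *
go((.473,.041,.02))
f=grab('top');g=grab('wrist');
im=np.hstack([cv2.resize(f['image'][230:330,250:380],(400,300)),cv2.resize(g['image'][200:480,160:480],(400,300))]);cv2.imwrite('pics/c8.png',im)
"
```

```text
t 23.35 tcp [0.4691 0.0408 0.0253] head 4.03 tilt [-0.074  0.878 -0.473] open 0.266 F [-0.3 -0.1 -0.8] j7 0.55
shift mm [4.1 4.6 2.3]
```

View pics/c8.png

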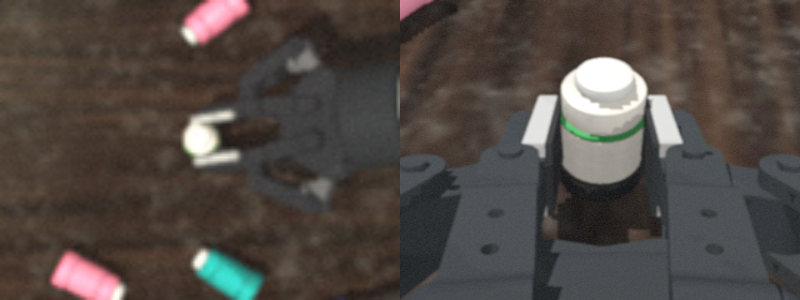

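The objective is upright in the pads: its tip shows as a round end at (201,138) in the top half, and the wrist half shows the green ring level. It isn't touching the desk yet.

>>> arm_command(
  commands=[
    {"rotation": [0, 0, 0], "xyz": [0, 0.9, 0.5], "jaw": 0},
    {"rotation": [0, 0, 0], "xyz": [0, 0.9, 0.5], "jaw": 0},
    {"rotation": [0, 0, 0], "xyz": [0, 0, 0], "jaw": 0},
  ],
)

```text
clock: 23.75
tool_pos: [0.4691, 0.0411, 0.0245]
ee_rot: [-0.513, 0.857, 0.024, -0.029]
force: [-2.4, -6.1, 15.0]
opening: 0.264
```

>>> arm_command(
  commands=[
    {"rotation": [0, 0, 0], "xyz": [0, 0.9, 0.5], "jaw": 0},
    {"rotation": [0, 0, 0], "xyz": [0, 0, 0], "jaw": 0},
  ],
)

```text
clock: 23.95
tool_pos: [0.4691, 0.0413, 0.0244]
ee_rot: [-0.514, 0.857, 0.024, -0.029]
force: [-2.8, -11.4, 25.1]
opening: 0.269
```

>>> arm_command(
  commands=[
    {"rotation": [0, 0, 0], "xyz": [0, -1.4, -0.8], "jaw": 0},
    {"rotation": [0, 0, 0], "xyz": [0, 0, 0], "jaw": 0},
    {"rotation": [0, 0, 0], "xyz": [0, 0, 0], "jaw": 0.35},
    {"rotation": [0, 0, 0], "xyz": [0, 0, 0], "jaw": 0.45},
    {"rotation": [0, 0, 0], "xyz": [0, 0, 0], "jaw": 0.5},
    {"rotation": [0, 0, 0], "xyz": [0, 0, 0], "jaw": 0.5},
    {"rotation": [0, 0, 0], "xyz": [0, 0, -10], "jaw": 0.5},
    {"rotation": [0, 0, 0], "xyz": [0, 0, -20], "jaw": 0.5},
    {"rotation": [0, 0, 0], "xyz": [0, 0, -25], "jaw": 0.5},
    {"rotation": [0, 0, 0], "xyz": [0, 0, -25], "jaw": 0.5},
    {"rotation": [0, 0, 0], "xyz": [0, 0, -25], "jaw": 0.5},
    {"rotation": [0, 0, 0], "xyz": [0, 0, 0], "jaw": 0.5},
  ],
)

```text
clock: 25.15
tool_pos: [0.4777, -0.0545, 0.0746]
ee_rot: [-0.511, 0.859, 0.023, -0.027]
force: [-0.7, -0.0, -0.6]
opening: 0.497
```

```bash
python3 -c "
from h import *
go((.47,.045,.2))
f=grab('top');g=grab('wrist');
im=np.hstack([cv2.resize(f['image'][230:330,250:380],(400,300)),cv2.resize(g['image'],(400,300))]);cv2.imwrite('pics/c9.png',im)
"
```

```text
t 25.15 tcp [ 0.4777 -0.0545  0.0746] head 3.82 tilt [-0.07   0.877 -0.475] open 0.497 F [-0.7 -0.  -0.6] j7 0.54
shift mm [  -4.  -157.7   28.2]
```

View pics/c9.png

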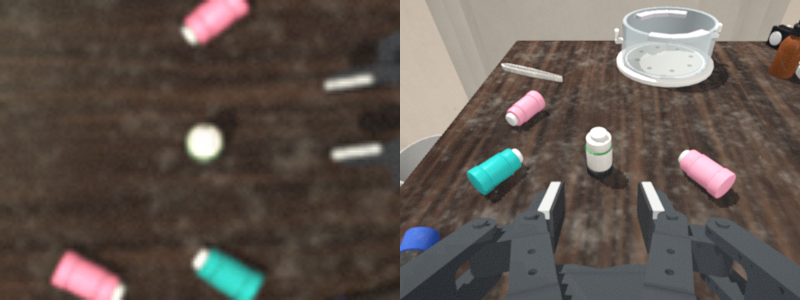

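The objective stands upright on the desk, let go (wrist half at (598,150); round end at (205,140) in the top half). Next I'll rise, right the tool and measure.

>>> arm_command(
  commands=[
    {"rotation": [0, 0, 0], "xyz": [0, -22, -12], "jaw": 0.5},
    {"rotation": [0, 0, 0], "xyz": [0, -22, -12], "jaw": 0.5},
    {"rotation": [0, 0, 0], "xyz": [0, -22, -12], "jaw": 0.5},
    {"rotation": [0, 0, 0], "xyz": [0, -22, -12], "jaw": 0.5},
    {"rotation": [-7.7, 0, 0], "xyz": [0, -10, -5], "jaw": 0.5},
    {"rotation": [-7.7, 0, 0], "xyz": [0, 0, 0], "jaw": 0.5},
    {"rotation": [-7.7, 0, 0], "xyz": [0, 0, 0], "jaw": 0.5},
    {"rotation": [-7.7, 0, 0], "xyz": [0, 0, 0], "jaw": 0.5},
    {"rotation": [-7.7, 0, 0], "xyz": [0, 0, 0], "jaw": 0.5},
    {"rotation": [-7.7, 0, 0], "xyz": [0, 0, 0], "jaw": 0.5},
    {"rotation": [-7.7, 0, 0], "xyz": [0, 0, 0], "jaw": 0.5},
    {"rotation": [-7.7, 0, 0], "xyz": [0, 0, 0], "jaw": 0.5},
  ],
)

```text
clock: 26.45
tool_pos: [0.4794, -0.0508, 0.1852]
ee_rot: [-0.005, 0.999, 0.036, -0.012]
force: [1.1, -0.7, -1.0]
opening: 0.503
```

```bash
cat > m.py <<'E'
from h import *
go((.47,.045,.2))
t=grab('top');w=grab('wrist')
def wb(f,exp,r):
    u,v=exp;k=cv2.inRange(cv2.cvtColor(f['image'],cv2.COLOR_BGR2HSV),(0,0,150),(179,60,255))
    n,l,s,c=cv2.connectedComponentsWithStats(k)
    return [(s[i],c[i].round(1)) for i in range(1,n) if s[i,4]>15 and abs(c[i][0]-u)<r and abs(c[i][1]-v)<r]
E
cat > m1.py <<'E'
from m import *
e=(.469,.048,.04)
a=wb(t,proj(t,e),15);b=wb(w,proj(w,e),60);print(proj(t,e),a,'\n',proj(w,e),b)
if a:print('top',onz(t,*a[0][1],.045))
for q in b:print('wr',onz(w,*q[1],.03), a and tri(t,a[0][1],w,q[1]))
E
python3 m1.py
```

```text
t 26.45 tcp [ 0.4794 -0.0508  0.1852] head 4.1 tilt [-0.025  0.009 -1.   ] open 0.503 F [ 1.1 -0.7 -1. ] j7 -0.16
shift mm [ -2.9 -96.4 -13.7]
[309.84962254 276.15654285] [(array([311, 272,  11,  11, 104], dtype=int32), array([316. , 276.9]))] 
 [320.3280389   85.25426027] [(array([ 301,   86,   37,   38, 1126], dtype=int32), array([318.8, 104.5]))]
top [0.46660042 0.03411732 0.045     ]
wr [0.46860357 0.03652462 0.03      ] [0.46818459 0.03517236 0.03394014]
```

>>> arm_command(
  commands=[
    {"rotation": [-0.5, 1.4, 0], "xyz": [0, 0, 0], "jaw": 0.5},
    {"rotation": [0, 0, 0], "xyz": [-1.4, -22, 0], "jaw": 0.5},
    {"rotation": [0, 0, 0], "xyz": [-1.4, -22, 0], "jaw": 0.5},
    {"rotation": [0, 0, 0], "xyz": [-1.4, -22, 0], "jaw": 0.5},
    {"rotation": [0, 0, 0], "xyz": [-1.2, -20.4, 0], "jaw": 0.5},
    {"rotation": [0, 0, 0], "xyz": [0, 0, 0], "jaw": 0.5},
    {"rotation": [0, 0, 0], "xyz": [0, 0, 0], "jaw": 0.5},
  ],
)

```text
clock: 27.25
tool_pos: [0.4677, 0.034, 0.1848]
ee_rot: [-0.003, 0.999, 0.035, -0.002]
force: [-0.6, -0.1, 0.8]
opening: 0.501
```

```bash
sed -i 's/e=(.*/e=(.468,.035,.04)/' m1.py; python3 m1.py; python3 -c "
from h import *
go((.468,.035,.024))"
```

```text
t 27.25 tcp [0.4677 0.034  0.1848] head 4.02 tilt [-0.003  0.007 -1.   ] open 0.501 F [-0.6 -0.1  0.8] j7 -0.33
shift mm [  3.  -10.9 -15.1]
[315.58793748 276.49535497] [] 
 [320.96036978 224.31058754] [(array([308, 201,  23,  12,  93], dtype=int32), array([318.4, 204.9])), (array([306, 207,  34,  35, 941], dtype=int32), array([322.4, 224.4]))]
wr [0.4652791  0.04704575 0.03      ] []
wr [0.46917651 0.03278423 0.03      ] []
t 27.35 tcp [0.4679 0.0334 0.1849] head 3.94 tilt [-0.003  0.006 -1.   ] open 0.497 F [ 0.1 -0.2  0. ] j7 -0.34
shift mm [  0.6  -0.6 160.9]
```

>>> arm_command(
  commands=[
    {"rotation": [0, 0, 0], "xyz": [0.6, -1, 30], "jaw": 0.55},
    {"rotation": [0, 0, 0], "xyz": [0, 0, 35], "jaw": 0.55},
    {"rotation": [0, 0, 0], "xyz": [0, 0, 30], "jaw": 0.55},
    {"rotation": [0, 0, 0], "xyz": [0, 0, 25], "jaw": 0.55},
    {"rotation": [0, 0, 0], "xyz": [0, 0, 20], "jaw": 0.55},
    {"rotation": [0, 0, 0], "xyz": [0, 0, 14], "jaw": 0.55},
    {"rotation": [0, 0, 0], "xyz": [0, 0, 7], "jaw": 0.55},
    {"rotation": [0, 0, 0], "xyz": [0, 0, 0], "jaw": 0.55},
    {"rotation": [0, 0, 0], "xyz": [0, 0, 0], "jaw": 0.55},
  ],
)

```text
clock: 28.25
tool_pos: [0.4684, 0.0361, 0.0247]
ee_rot: [-0.003, 0.999, 0.035, -0.001]
force: [-0.4, 1.2, 0.7]
opening: 0.549
```

>>> arm_command(
  commands=[
    {"rotation": [0, 0, 0], "xyz": [0, 0, 0], "jaw": 0.35},
    {"rotation": [0, 0, 0], "xyz": [0, 0, 0], "jaw": 0.2},
    {"rotation": [0, 0, 0], "xyz": [0, 0, 0], "jaw": 0.0},
    {"rotation": [0, 0, 0], "xyz": [0, 0, 0], "jaw": 0.0},
    {"rotation": [0, 0, 0], "xyz": [0, 0, 0], "jaw": 0.0},
  ],
  squeeze=40,
)

```text
clock: 28.75
tool_pos: [0.4684, 0.0363, 0.0249]
ee_rot: [-0.003, 0.999, 0.035, -0.001]
force: [-1.8, -0.6, 8.9]
opening: 0.266
```

>>> arm_command(
  commands=[
    {"rotation": [0, 0, 0], "xyz": [0, 0, -8], "jaw": 0},
    {"rotation": [0, 0, 0], "xyz": [0, 0, -15], "jaw": 0},
    {"rotation": [0, 0, 0], "xyz": [0, 0, -22], "jaw": 0},
    {"rotation": [0, 0, 0], "xyz": [0, 0, -25], "jaw": 0},
    {"rotation": [0, 0, 0], "xyz": [0, 0, -25], "jaw": 0},
    {"rotation": [0, 0, 0], "xyz": [0, 0, -20], "jaw": 0},
    {"rotation": [0, 0, 0], "xyz": [0, 0, -10], "jaw": 0},
    {"rotation": [0, 0, 0], "xyz": [0, 0, 0], "jaw": 0},
  ],
)

```text
clock: 29.55
tool_pos: [0.4689, 0.0355, 0.1503]
ee_rot: [-0.003, 0.999, 0.035, 0.0]
force: [-0.1, 0.2, -2.3]
opening: 0.264
```

```bash
python3 -c "
from h import *
go((.56,.282,.15))
w=grab('wrist')
# objective axis check: green ring + white outline
e=(.468,.035,.145)
k=cv2.inRange(cv2.cvtColor(w['image'],cv2.COLOR_BGR2HSV),(0,0,150),(179,60,255))
n,l,s,c=cv2.connectedComponentsWithStats(k)
print(proj(w,e));print([(s[i].tolist(),c[i].round()) for i in range(1,n) if s[i,4]>300])
t=grab('top')
m=max(blobs(t,(100,120,50),(125,255,255),500)[0],key=lambda b:b[0]);print('lid',m,onz(t,*m[1],.026))
"
```

```text
t 29.55 tcp [0.4689 0.0355 0.1503] head 4.0 tilt [-0.     0.006 -1.   ] open 0.264 F [-0.1  0.2 -2.3] j7 -0.38
shift mm [ 108.1 -239.5    1.8]
[316.62580519 307.60583739]
[([0, 0, 32, 96, 1864], array([14., 51.])), ([294, 272, 51, 29, 821], array([317., 285.])), ([0, 276, 64, 162, 6507], array([ 28., 357.])), ([260, 291, 24, 46, 586], array([272., 314.])), ([359, 290, 25, 57, 664], array([371., 317.])), ([288, 297, 69, 73, 3614], array([321., 334.]))]
lid (np.int32(3065), array([427. , 241.3]), array([394, 208,  68,  70], dtype=int32)) [ 0.54682667 -0.22595412  0.026     ]
```

>>> arm_command(
  commands=[
    {"rotation": [0, 0, 0], "xyz": [6, -13, 0], "jaw": 0},
    {"rotation": [0, 0, 0], "xyz": [12, -27, 0], "jaw": 0},
    {"rotation": [0, 0, 0], "xyz": [13, -29, 0], "jaw": 0},
    {"rotation": [0, 0, 0], "xyz": [13, -29, 0], "jaw": 0},
    {"rotation": [0, 0, 0], "xyz": [13, -29, 0], "jaw": 0},
    {"rotation": [0, 0, 0], "xyz": [13, -29, 0], "jaw": 0},
    {"rotation": [0, 0, 0], "xyz": [13, -29, 0], "jaw": 0},
    {"rotation": [0, 0, 0], "xyz": [13, -28, 0], "jaw": 0},
    {"rotation": [0, 0, 0], "xyz": [8, -17, 0], "jaw": 0},
    {"rotation": [0, 0, 0], "xyz": [4, -9.5, 0], "jaw": 0},
    {"rotation": [0, 0, 0], "xyz": [0, 0, 0], "jaw": 0},
  ],
)

```text
clock: 30.75
tool_pos: [0.5587, 0.2843, 0.1491]
ee_rot: [-0.003, 0.999, 0.036, -0.002]
force: [0.1, -0.2, -0.6]
opening: 0.262
```

```bash
python3 -c "
from h import *
go((.56,.282,.033))"
```

```text
t 30.75 tcp [0.5587 0.2843 0.1491] head 4.14 tilt [-0.004  0.006 -1.   ] open 0.262 F [ 0.1 -0.2 -0.6] j7 -0.61
shift mm [  1.5   3.1 116.1]
```

>>> arm_command(
  commands=[
    {"rotation": [0, 0, 0], "xyz": [1.5, 3, 10], "jaw": 0},
    {"rotation": [0, 0, 0], "xyz": [0, 0, 15], "jaw": 0},
    {"rotation": [0, 0, 0], "xyz": [0, 0, 15], "jaw": 0},
    {"rotation": [0, 0, 0], "xyz": [0, 0, 15], "jaw": 0},
    {"rotation": [0, 0, 0], "xyz": [0, 0, 15], "jaw": 0},
    {"rotation": [0, 0, 0], "xyz": [0, 0, 15], "jaw": 0},
    {"rotation": [0, 0, 0], "xyz": [0, 0, 12], "jaw": 0},
    {"rotation": [0, 0, 0], "xyz": [0, 0, 8], "jaw": 0},
    {"rotation": [0, 0, 0], "xyz": [0, 0, 5], "jaw": 0},
    {"rotation": [0, 0, 0], "xyz": [0, 0, 2], "jaw": 0},
    {"rotation": [0, 0, 0], "xyz": [0, 0, 0], "jaw": 0},
  ],
)

```text
clock: 31.85
tool_pos: [0.561, 0.2799, 0.0386]
ee_rot: [-0.003, 0.999, 0.035, -0.001]
force: [0.0, 0.3, -1.2]
opening: 0.265
```

>>> arm_command(
  commands=[
    {"rotation": [0, 0, 0], "xyz": [0, 0, 1], "jaw": 0},
    {"rotation": [0, 0, 0], "xyz": [0, 0, 1], "jaw": 0},
    {"rotation": [0, 0, 0], "xyz": [0, 0, 0], "jaw": 0},
  ],
)

```text
clock: 32.15
tool_pos: [0.561, 0.2798, 0.0366]
ee_rot: [-0.003, 0.999, 0.035, -0.001]
force: [0.1, 0.4, -2.1]
opening: 0.264
```

>>> arm_command(
  commands=[
    {"rotation": [0, 0, 0], "xyz": [0, 0, 1], "jaw": 0},
    {"rotation": [0, 0, 0], "xyz": [0, 0, 1], "jaw": 0},
    {"rotation": [0, 0, 0], "xyz": [0, 0, 1], "jaw": 0},
    {"rotation": [0, 0, 0], "xyz": [0, 0, 0], "jaw": 0},
  ],
)

```text
clock: 32.55
tool_pos: [0.5608, 0.2799, 0.0333]
ee_rot: [-0.003, 0.999, 0.035, -0.001]
force: [-0.4, 0.3, -1.3]
opening: 0.263
```

>>> arm_command(
  commands=[
    {"rotation": [0, 0, 0], "xyz": [0, 0, 0.7], "jaw": 0},
    {"rotation": [0, 0, 0], "xyz": [0, 0, 0.5], "jaw": 0},
    {"rotation": [0, 0, 0], "xyz": [0, 0, 0], "jaw": 0},
  ],
)

```text
clock: 32.85
tool_pos: [0.561, 0.28, 0.0329]
ee_rot: [-0.003, 0.999, 0.035, -0.001]
force: [-3.3, -0.5, 11.3]
opening: 0.264
```

Contact came at the expected height (0.033). Releasing.

>>> arm_command(
  commands=[
    {"rotation": [0, 0, 0], "xyz": [0, 0, -0.7], "jaw": 0},
    {"rotation": [0, 0, 0], "xyz": [0, 0, 0], "jaw": 0.3},
    {"rotation": [0, 0, 0], "xyz": [0, 0, 0], "jaw": 0.36},
    {"rotation": [0, 0, 0], "xyz": [0, 0, 0], "jaw": 0.45},
    {"rotation": [0, 0, 0], "xyz": [0, 0, 0], "jaw": 0.45},
    {"rotation": [0, 0, 0], "xyz": [0, 0, -8], "jaw": 0.45},
    {"rotation": [0, 0, 0], "xyz": [0, 0, -20], "jaw": 0.45},
    {"rotation": [0, 0, 0], "xyz": [0, 0, -30], "jaw": 0.45},
    {"rotation": [0, 0, 0], "xyz": [0, 0, -40], "jaw": 0.45},
    {"rotation": [0, 0, 0], "xyz": [0, 0, -40], "jaw": 0.45},
    {"rotation": [0, 0, 0], "xyz": [0, 0, 0], "jaw": 0.45},
    {"rotation": [0, 0, 0], "xyz": [0, 0, 0], "jaw": 0.45},
  ],
)

```text
clock: 34.05
tool_pos: [0.5614, 0.2791, 0.1721]
ee_rot: [-0.003, 0.999, 0.035, -0.0]
force: [-0.3, -0.5, -0.8]
opening: 0.448
```

```bash
python3 -c "
from h import *
go((.56,.28,.17))
w=grab('wrist','w10.png');s=grab('side','s10.png')
def fit(f,box,name):
    x0,y0,x1,y1=box;h=cv2.cvtColor(f['image'][y0:y1,x0:x1],cv2.COLOR_BGR2HSV)
    for nm,lo,hi in(('green',(35,60,20),(90,255,255)),('black',(0,0,0),(179,255,45)),('white',(0,0,190),(179,60,255))):
        n,l,st,c=cv2.connectedComponentsWithStats(cv2.inRange(h,lo,hi))
        print(name,nm,[(st[i].tolist(),(c[i]+[x0,y0]).round(1).tolist()) for i in range(1,n) if st[i,4]>12])
for f,n in((w,'w'),(s,'s')):
    b=proj(f,(.561,.28,.008));t=proj(f,(.561,.28,.058));print(n,'base',b,'top',t)
    r=40 if n=='w' else 16
    fit(f,(int(min(b[0],t[0]))-r,int(min(b[1],t[1]))-r,int(max(b[0],t[0]))+r,int(max(b[1],t[1]))+r),n)
"
```

```text
t 34.05 tcp [0.5614 0.2791 0.1721] head 4.01 tilt [-0.001  0.007 -1.   ] open 0.448 F [-0.3 -0.5 -0.8] j7 -0.6
shift mm [-1.3 -1.   2.1]
w base [319.72806151 219.52564513] top [319.42057208 235.63977041]
w green [([24, 35, 35, 13, 100], [321.6, 218.1])]
w black []
w white [([0, 0, 80, 96, 5904], [317.6, 228.2])]
s base [280.71964889 226.29393619] top [279.84110238 207.71048934]
s green []
s black []
s white [([0, 1, 22, 7, 68], [273.1, 194.0]), ([0, 16, 33, 11, 150], [279.2, 213.8]), ([24, 28, 9, 8, 45], [291.5, 222.4]), ([21, 37, 12, 10, 60], [290.4, 233.2]), ([0, 48, 12, 3, 19], [267.3, 240.6])]
```

>>> arm_command(
  commands=[
    {"rotation": [0, 0, 0], "xyz": [0, 20, -20], "jaw": 0.45},
    {"rotation": [0, 0, 0], "xyz": [0, 35, -10], "jaw": 0.45},
    {"rotation": [0, 0, 0], "xyz": [0, 35, 0], "jaw": 0.45},
    {"rotation": [0, 0, 0], "xyz": [0, 35, 0], "jaw": 0.45},
    {"rotation": [0, 0, 0], "xyz": [0, 35, 0], "jaw": 0.45},
    {"rotation": [0, 0, 0], "xyz": [0, 0, 0], "jaw": 0.45},
    {"rotation": [0, 0, 0], "xyz": [0, 0, 0], "jaw": 0.45},
  ],
)

```text
clock: 34.85
tool_pos: [0.5723, 0.1188, 0.1993]
ee_rot: [-0.003, 0.999, 0.034, -0.002]
force: [0.8, 0.6, -0.1]
opening: 0.45
```

```bash
python3 -c "
from h import *
t=grab('top','t11.png');w=grab('wrist','w11.png')
for f,n in((t,'t'),(w,'w')):
    b=proj(f,(.561,.28,.008));p=proj(f,(.561,.28,.058));r=proj(f,(.561,.28,.04));print(n,'base',b,'ring',r,'top',p)
    x,y=r.astype(int);x0=max(x-45,0);y0=max(y-45,0);im=f['image'][y0:y+45,x0:x+45];h=cv2.cvtColor(im,cv2.COLOR_BGR2HSV)
    for nm,lo,hi in(('green',(40,70,20),(90,255,255)),('dark',(0,0,0),(179,255,40)),('bright',(0,0,235),(179,40,255))):
        k,l,st,c=cv2.connectedComponentsWithStats(cv2.inRange(h,lo,hi))
        print(nm,[(st[i].tolist(),(c[i]+[x0,y0]).round(1).tolist()) for i in range(1,k) if st[i,4]>8])
m=max(blobs(t,(100,120,50),(125,255,255),500)[0],key=lambda b:b[0]);print('lid',m[0],onz(t,*m[1],.026))
s=grab('side')
for n,e in(('dropper',(.72,.246,.03)),('vialcap',(.674,-.018,.05))):print(n,proj(s,e),proj(t,e))
print([b[1:] for b in blobs(t,(0,130,90),(8,255,255),15)[0]])
# black/white strip text map of jar interior in top view
x,y=proj(t,(.561,.28,.03)).astype(int);g=cv2.cvtColor(t['image'],6)[y-14:y+15,x-14:x+15];print('\n'.join(' '.join('%3d'%v for v in r[::1]) for r in g[::2]))
"
```

```text
t base [210.91010846 240.22963161] ring [208.0388153  237.90787176] top [206.35181864 236.54374733]
green []
dark []
bright [([35, 10, 7, 7, 27], [200.9, 205.0]), ([14, 16, 60, 68, 1620], [213.5, 240.0]), ([13, 31, 14, 36, 224], [180.9, 240.9]), ([51, 57, 29, 26, 144], [228.6, 264.4])]
w base [320.74335433  -5.43104215] ring [320.5404253  -21.18385888] top [320.40426457 -31.75363813]
green [([40, 0, 14, 2, 22], [321.9, 0.4])]
dark [([36, 5, 26, 10, 54], [324.1, 11.5])]
bright [([0, 0, 46, 24, 834], [292.4, 12.6]), ([79, 0, 11, 24, 159], [360.7, 9.4])]
lid 3132 [ 0.54587926 -0.22613569  0.026     ]
dropper [347.49616237 212.0603227 ] [224.52921739 172.20186091]
vialcap [381.22663739 264.58836504] [336.89101176 186.98528542]
[(array([310.3,  95.6]), array([305,  94,  12,   5], dtype=int32)), (array([337.5, 186.7]), array([333, 183,  10,   9], dtype=int32)), (array([437.1, 261.3]), array([435, 253,   5,  17], dtype=int32))]
161 159 160 175 232 253 254 253 252 253 253 251 245 243 249 252 253 252 252 252 252 252 252 252 253 254 248 227 231
163 160 159 200 252 254 253 252 252 252 252 252 2
[... 874 characters left out ...]
 253
198 195 192 212 250 255 255 255 255 254 248 244 244 245 248 250 242 205 154 139 130 108  95 169 253 254 253 252 252
196 195 197 195 197 212 233 254 255 254 253 253 249 229 192 155 149 146 139 122 108 136 221 253 254 253 252 252 253
196 199 197 198 197 192 191 205 239 253 253 252 253 254 254 248 237 233 231 233 242 253 254 254 253 252 252 252 253
196 197 196 198 193 178 163 161 176 234 254 253 252 252 253 253 254 253 254 254 254 253 253 253 252 252 252 252 253
197 196 193 183 172 163 161 162 185 232 253 253 253 252 252 252 252 252 252 252 253 252 252 252 252 252 253 253 253
197 189 181 171 162 160 174 229 253 254 253 253 252 253 253 252 252 252 252 252 252 252 252 252 253 252 252 253 254
```

```bash
python3 -c "
from h import *
print(manip.sign_off())"
```

```text
the job is handed in; nothing more can be done
None
```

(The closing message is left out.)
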